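# Index a vial-filling carousel to its first station

### The arm

A 6-joint arm with a two-finger parallel gripper is mounted at the origin on the work surface. World frame = base frame: x ahead of the robot, y to its left, z up, the work surface at z = 0. Lengths are in m, angles in rad, forces in N, time in s.
With the tool pointing down it reaches from about 0.25 to 0.775 m from the base axis. Payload 8.9 kg.
Tool frame: the origin (TCP) lies on the centre line of the jaws, within the pads' length; the fingertips stand robot.tip_extent ahead of it and the grasp point (between the pads) lies 8 mm behind it (robot.tip_extent is the distance from the TCP to the fingertips, in m); z points along the fingers, y is the line along which they close (so a half turn about z gives the same grasp; the last joint's range is limited). The gripper opens to 85 mm and grips with 20 to 120 N. Pads are 22 mm wide; open, the fingers measure 114 mm over their backs; the gripper's body (76 mm by 85 mm) begins 54 mm behind the grasp point. The pads swing forward as they close: fully open they stand 13 mm farther back than shut.
Start: joints at [-1.422, 0.291, -0.153, 1.127, 0, 1.431], TCP at [0.149, -0.503, 0.242] pointing down, gripper open.
Joint ranges: [-2.52, 2.52], [-0.91, 1.74], [-1.3, 1.37], [-1.96, 2.02], [-1.52, 1.47], [-3.14, 3.14]. Speed limits (rad/s): [2.22, 2.22, 2.79, 3.14, 3.14, 3.14].

### API

Orientations are given as a unit quaternion [w, x, y, z].
In Python, from station import sense, grab_frame, job, nets, robot gives the robot as it stands. The module is installed in compiled form; this text tells all that it offers.
- The arm moves only by the tool play_rows, never from a script. Its arguments are lists of equal length, an entry for each row: "jaw": the finger opening in mm, from 0 to 85.4; "delta_pos": the shift along the tool's x, y, z in units of 30 mm (1.0 is 30 mm), a list of three; "turn": the turn, a rotation vector about the tool's x, y, z in rad, a list of three. A call has exactly 5 rows; each row is the pose to reach, as a shift and turn from the pose commanded when the call began, along the tool's axes at that moment; what a row does not reach only later rows make up. A row lasts 1/12 s, in which the tool goes at most 41.7 mm and 7.16 degrees, less where a joint would pass 70% of its speed; a pose out of reach is approached as far as the arm can. A call with a gripper value outside its range is refused whole. The fingers move at their own pace and stop on an object; "squeeze" is the grip in N (left out, the last holds). Time passes only in rows, so rows that repeat a pose let the fingers close, or fill a call up. It gives the time, the measured TCP pose, the force, the opening and the grip force at its end, in the units of the state.
- sense(): the state, without advancing time (a new reading comes with each control period).
- grab_frame(name): name is "scene" or "top" or "wrist"; returns a dict with "img" (480x640x3 uint8, red, green, blue), "fx", "fy", "cx", "cy" (pixels), "R" (3x3) and "t" (3): a world point X has camera coordinates R X + t. Camera axes: x right, y down, z forward; pixel columns grow to the right and rows downward; lengths in m; the calibration is good to about 2 mm. A picture is of the moment at which its call begins. There is no depth.
- job.hand_in(): hands the job in; it is judged then, once.
Trained networks look in a picture, given as the dict that the camera call returned (one of the last four; its "shot" number tells which), for a name from the list of things; names that differ only in an ending like _2 or _b are one class to them, and where a whole thing is asked for, a point or a joint stands for the part that bears it (a point fixed in the world has none). Each returns a list of dicts, best first, with "p" (0 to 1); they miss things now and then, are a little off and sometimes report something else, mostly with a low value. They report only what shows in the picture. A call takes as long as a camera call.
- nets.boxes_of(picture, query): "point" ([column, row] in pixels, amid what is visible of it).
- nets.place_of(picture, query): "point" ([column, row] in pixels: a listed point, or the origin of a listed thing).
The state is a dict: "t": time; "joint_positions": joint angles; "qvel": joint speeds; "tau": joint torques, N m; "position": TCP position; "ee_rot": TCP orientation; "ft_force": force on the tool from outside, world axes, zero at the start; "torque": the same for the moment, N m; "width": opening from 0.0 (shut) to 1.0 (fully open); "grasp_force": force on a finger pad.
Only numpy, scipy, OpenCV 4.12 (cv2) and the standard library are available. Lean on these libraries where they do the work, as an engineer would, in place of code of your own. Each camera call takes 0.05 s, during which the arm holds its last target. There are 200 camera calls.

### The job

The carousel of the vial-filling turntable is standing in its loading window. Draw the red spring index pin, swing the carousel anticlockwise (seen from above) and let the pin drop fully home in the first round station hole after the window, then let go. Feel for the hole and never force the carousel hard against the pin; the vials must stay standing in their nests and everything else on the bench must stay where it is.

Things in the scene. Friction and masses are not known exactly. Their poses are not given: they have to be found in the camera images.
- turntable: the turntable's round grey foot, 300 mm across and 14 mm high, fixed to the bench. Origin: on the carousel's upright axis at bench height; its own -x side is nominally where the loading window is
- ring_face (a point): on the axis, at the height of the top face (26 mm up) of the steel index ring, 292 mm across, that lies round the carousel. On its pin circle (radius 125 mm): the loading window, a slot for the pin letting it swing 0.24 rad either side of the window's middle, and from 45 degrees anticlockwise of that middle on, round 10 mm holes every 22.5 degrees, 12 mm deep
- column_top (a point): top of the fixed steel column on the axis, 18 to 32 mm thick, 162 mm high; it carries the filling nozzle, which reaches 80 mm out, away from the pin, with its tip 101 mm up. The white carousel deck round it is 192 mm across, its top 58 mm up, with 16 nests on a circle of radius 80 mm
- carousel (a joint): turning of the carousel, rad, anticlockwise from above positive, 0 at the start. The index ring is clamped by hand up to 0.15 rad off nominal, unmeasured: at 0.48 to 0.58 the pin is always over plain ring between window and first hole; the first hole comes somewhere in 0.63 to 0.94, the second 0.393 later. It turns stiffly (2 N at the knob, 4 N with the nose dragging) and stays where it is left
- index_pin: the spring index plunger on the carousel's lug: red round knob, 26 mm in diameter and 27 mm high, on a steel pin of 8 mm with a round nose. Origin: on the pin's axis in the knob, 125 mm from the turntable's axis, 74 mm up when home (knob from 59 to 86 mm; below it a 19 mm sleeve up to 53 mm and the 32 mm wide lug, top at 43 mm). z up. It rides with the carousel: swing it by the drawn knob
- plunger (a joint): how far the pin is drawn, m: 0 home in a hole or in the window, about 0.0075 with its nose on the ring's plain face, 0.012 at the upper stop. A spring pushes it down with 7 N at home, 11 N fully drawn. In a hole it locks the carousel to 1 mm either way, felt as a firm stop; more than 25 N between pin and ring is too much
- vial_a: open amber glass vial, 15 mm in diameter, 45 mm high, standing loosely in a nest of the carousel, its top 80 mm above the bench. Origin: centre of its underside, z up
- vial_b: open amber glass vial like vial_a, in another nest
- vial_c: open amber glass vial like vial_a, in another nest
- cryo_rack: blue rack of capped tubes, 135 x 85 x 50 mm, a bystander. Origin: centre of its underside
- wash_bottle: white wash bottle with a red cap and spout, 72 mm in diameter, 200 mm high, a bystander. Origin: centre of its underside
- tip_box: orange box with a white lid, 120 x 85 x 80 mm, a bystander. Origin: centre of its underside
- microplate: pale well plate, 128 x 86 x 15 mm, a bystander. Origin: centre of its underside
- forceps: steel forceps lying flat, 150 mm long, 6 mm high, a bystander. Origin: below its middle

How it is judged:
On the way, in this order (a step that is already met when the one before it is completed fails the run):
1. the pin is drawn clear of the index ring while the carousel still stands in its loading window (value of joint plunger above 0.0065 m and value of joint carousel below 0.4 rad), for 0.1 s.
2. the carousel has swung anticlockwise out of the window with the pin up (value of joint plunger above 0.006 m and value of joint carousel above 0.42 rad), for 0.1 s.
3. the pin has dropped home in the first station hole (value of joint plunger below 0.0015 m and value of joint carousel between 0.6 and 0.97 rad), for 0.2 s.
At the end, for the whole second after the job is handed in: the pin is home (drawn less than 1.5 mm) in the first round hole after the loading window (carousel at 0.60 to 0.97 rad), the carousel is at rest, the three vials stand down in their nests, upright within 0.25 rad, and the other things on the bench are within 20 mm of where they were (all of step 3 and velocity of joint carousel between -0.02 and 0.02 rad/s and angle between each of vial_a, vial_b, vial_c's own z axis and vertical below 0.25 rad and height (world z) of each of vial_a, vial_b, vial_c below 0.045 m and distance of each of cryo_rack, wash_bottle, tip_box, microplate, forceps from where it was at the start of the episode below 0.02 m); the robot touches nothing.
It fails at once if the pin and the index ring press on each other with more than 25 N (contact force between index_pin and turntable above 25 N).
It fails at once if a vial tips over or leaves its nest (angle between any of vial_a, vial_b, vial_c's own z axis and vertical above 0.35 rad or height (world z) of any of vial_a, vial_b, vial_c above 0.05 m).
It fails at once if another thing on the bench is shifted by more than 20 mm (distance of any of cryo_rack, wash_bottle, tip_box, microplate, forceps from where it was at the start of the episode above 0.02 m).
It also fails if it takes over 38 s, if anything falls off the work surface, if the arm or the gripper's body presses on something with over 40 N, if the wrist force passes 120 N, or if a joint passes its speed limit or range.

## Working session

There is one attempt and no reset: what is moved stays moved. The work goes in short steps, Python scripts to look and compute and a tool call to move; the robot and the scene stay as the last step left them, time stands still between calls to the robot, and variables do not carry over. Pictures are saved under pics/ and viewed, at most 10 in all, crops included, and the job is handed in when it is done.

Besides the shell and the picture viewer there is one more tool, called after "Emit:" as a command line: name --argument value ..., lists and objects as JSON in quotes. play_rows: Moves the arm, as the interface text tells. Its arguments: {"type":"object","properties":{"jaw":{"type":"array","items":{"type":"number"}},"delta_pos":{"type":"array","items":{"type":"array","items":{"type":"number"}}},"turn":{"type":"array","items":{"type":"array","items":{"type":"number"}}},"squeeze":{"type":"number"}},"required":["jaw","delta_pos","turn"]}

```bash
mkdir -p pics; cat > h.py <<'E'
import numpy as np, cv2
from station import sense, grab_frame, job, nets, robot
def ray(f,p,z):
    d=np.array([(p[0]-f['cx'])/f['fx'],(p[1]-f['cy'])/f['fy'],1.]);R=np.array(f['R']);t=np.array(f['t'])
    c=-R.T@t; w=R.T@d; return c+w*(z-c[2])/w[2]
E
python3 - <<'E'
from h import *
np.set_printoptions(precision=4,suppress=True)
s=sense();print(s['position'],s['ee_rot'],s['width'],robot.tip_extent,s['ft_force'])
Z=dict(turntable=0,ring_face=.026,column_top=.162,index_pin=.074,vial_a=.035,wash_bottle=0,cryo_rack=0,tip_box=0,microplate=0,forceps=0)
for n in ('scene','top'):
    f=grab_frame(n);cv2.imwrite(f'pics/{n}0.png',f['img'][:,:,::-1])
    for k,z in Z.items():
        for r in nets.place_of(f,k)[:3]: print(n,k,round(r['p'],2),np.round(r['point'],1),ray(f,r['point'],z)[:2])
E
```

```text
[ 0.149  -0.503   0.2417] [-0.0006  0.9897  0.1434 -0.    ] 0.9984801000318726 0.011 [-0.1555 -0.7795  0.2181]
scene turntable 0.81 [343.6 282.3] [0.6029 0.0106]
scene ring_face 0.95 [348.  272.7] [0.605  0.0275]
scene column_top 0.91 [348.1 234.8] [0.5982 0.0287]
scene index_pin 0.45 [325.2 234.1] [0.4868 0.0777]
scene vial_a 0.57 [338.1 289.6] [ 0.6267 -0.0508]
scene vial_a 0.51 [361.9 285.9] [0.6702 0.0002]
scene vial_a 0.39 [369.6 285. ] [0.6851 0.0159]
scene wash_bottle 0.77 [452.9 223.1] [0.7253 0.4392]
scene cryo_rack 0.77 [175.3 354.4] [ 0.4158 -0.4531]
scene tip_box 0.86 [234.3 402.3] [ 0.6292 -0.4672]
scene microplate 0.66 [357.1 197.2] [0.4063 0.366 ]
scene microplate 0.32 [343.6 278.4] [0.5938 0.0234]
scene forceps 0.44 [242.4 277.3] [ 0.362 -0.148]
top turntable 0.93 [318.8 236.2] [0.607  0.0116]
top ring_face 0.67 [315.4 234. ] [0.6101 0.0194]
top column_top 0.61 [312.7 230.7] [0.6042 0.0234]
top index_pin 0.42 [295.5 289. ] [0.4829 0.0672]
top vial_a 0.61 [318.2 203. ] [0.6826 0.0106]
top vial_a 0.57 [350.5 224.1] [ 0.6302 -0.0639]
top vial_a 0.52 [331.3 202.8] [ 0.6821 -0.0204]
top wash_bottle 0.79 [142.4 194.8] [0.7221 0.4414]
top wash_bottle 0.37 [167.5 323.5] [0.4077 0.3808]
top cryo_rack 0.57 [520.1 311. ] [ 0.4137 -0.4623]
top tip_box 0.77 [513.2 223. ] [ 0.6248 -0.4591]
top microplate 0.92 [167.9 326.1] [0.4015 0.3798]
top forceps 0.68 [393.6 340.9] [ 0.3518 -0.1588]
```

View pics/top0.png

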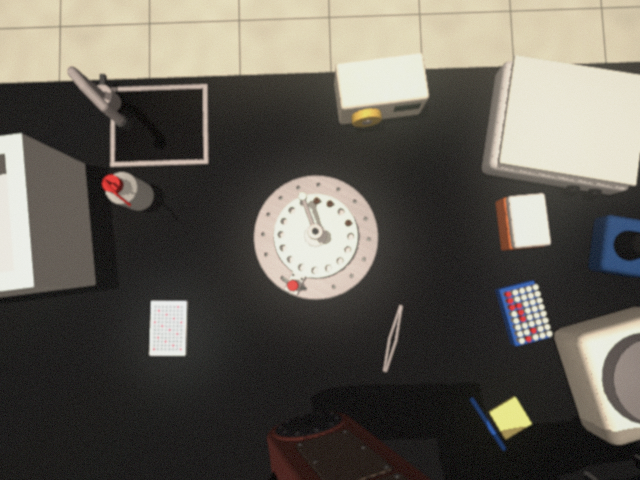

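View pics/scene0.png

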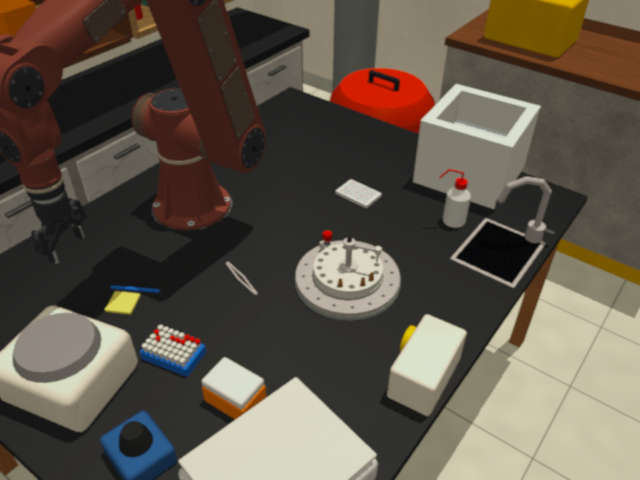

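The top view shows the ring centred near (316,236) and the red knob at (293,286), with ring holes all round. The scene view agrees. Next I'll rectify the ring plane to measure the axis, the knob and the hole phase.

```bash
cat >> h.py <<'E'
def rect(f,z,cx,cy,half,n):
    # image: up=+x, left=+y
    R=np.array(f['R']);t=np.array(f['t']);g=(np.arange(n)-(n-1)/2)/((n-1)/2)*half
    X=cx-g[:,None]+0*g[None,:];Y=cy-g[None,:]+0*g[:,None]
    P=np.stack([X,Y,0*X+z],-1)@R.T+t
    u=f['fx']*P[...,0]/P[...,2]+f['cx'];v=f['fy']*P[...,1]/P[...,2]+f['cy']
    return cv2.remap(f['img'],u.astype(np.float32),v.astype(np.float32),cv2.INTER_CUBIC)
def knob(f,z):
    h=cv2.cvtColor(f['img'],cv2.COLOR_RGB2HSV);m=((h[...,0]<8)|(h[...,0]>172))&(h[...,1]>150)&(h[...,2]>90)
    n,l,s,c=cv2.connectedComponentsWithStats(m.astype(np.uint8));return [(s[i,4],c[i],ray(f,c[i],z)[:2]) for i in range(1,n) if s[i,4]>20]
E
python3 - <<'E'
from h import *
f=grab_frame('top')
print(f['t'],f['fx'])
for k in knob(f,.08): print(k)
im=rect(f,.026,.606,.017,.17,600);cv2.imwrite('pics/ring.png',im[:,:,::-1])
E
```

```text
[0.03686557 0.59068379 1.06875171] 460.22848918694865
(np.int32(290), array([111.02758621, 183.63103448]), array([0.73465513, 0.48215909]))
(np.int32(66), array([292.5, 285. ]), array([0.49216128, 0.073296  ]))
(np.int32(41), array([514.51219512, 306.09756098]), array([ 0.43149613, -0.41686867]))
```

View pics/ring.png

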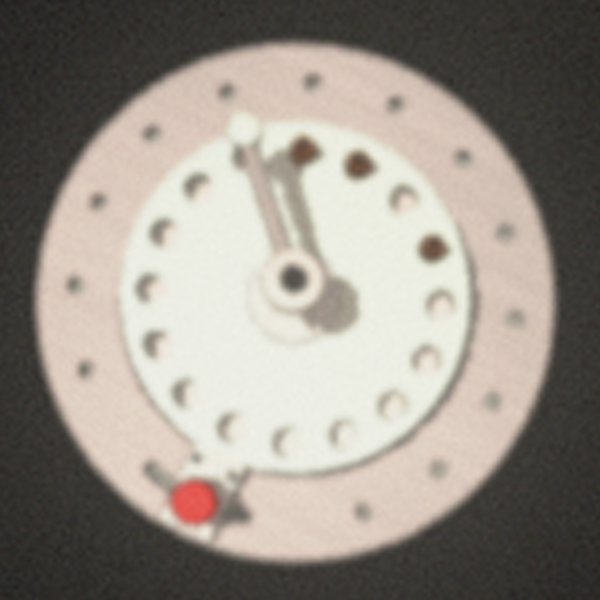

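Rectified view: the ring is centred near (296,302), the first hole after the window is at (363,511), and 12 more holes are clearly visible. The knob is at (193,502).

```bash
python3 - <<'E'
from h import *
from scipy.optimize import least_squares
f=grab_frame('top');im=rect(f,.026,.606,.017,.17,600)
g=cv2.GaussianBlur(cv2.cvtColor(im,cv2.COLOR_RGB2GRAY),(0,0),3).astype(float)
H=[(363,511),(438,468),(492,400),(515,318),(506,231),(463,157),(395,103),(312,82),(226,91),(151,132),(97,201),(74,284),(85,369)]
P=[]
for u,v in H:
    w=g[v-14:v+15,u-14:u+15];d=np.clip(np.percentile(w,60)-w,0,None)**2
    yy,xx=np.mgrid[-14:15,-14:15];P.append((.606-(v+(d*yy).sum()/d.sum()-299.5)/299.5*.17,.017-(u+(d*xx).sum()/d.sum()-299.5)/299.5*.17))
P=np.array(P);k=np.arange(len(P))
fn=lambda p:np.r_[P[:,0]-p[0]-p[3]*np.cos(p[2]+k*np.pi/8),P[:,1]-p[1]-p[3]*np.sin(p[2]+k*np.pi/8)]
s=least_squares(fn,[.606,.017,3.5,.125]);c=s.x
print('centre',c[:2],'first hole deg',np.degrees(c[2]),'r',c[3],'rms mm',1e3*np.sqrt(np.mean(s.fun**2)))
m=(g>90).astype(np.uint8);cs=max(cv2.findContours(m,0,1)[0],key=cv2.contourArea);(x,y),(A,B),_=cv2.fitEllipse(cs);print('edge c',.606-(y-299.5)/299.5*.17,.017-(x-299.5)/299.5*.17,A/1.764,B/1.764)
for n in('top','scene'):
  F=grab_frame(n)
  for z in(.072,.080,.086):
    for a,pc,q in knob(F,z):
        d=q-c[:2]
        if np.hypot(*d)<.2: th=np.arctan2(d[1],d[0]);print(n,z,a,q,'r',np.hypot(*d),'deg',np.degrees(th),'to hole',(c[2]-th)%(2*np.pi))
E
```

```text
centre [0.60533525 0.01992254] first hole deg 198.0789502439168 r 0.12560279664144533 rms mm 0.3061335843013261
edge c 0.6043611326902258 0.01954405434024155 297.2241183257157 297.69184692106006
top 0.072 66 [0.49205045 0.07380341] r 0.12544558696472766 deg 154.56315951211297 to hole 0.7594938248788097
top 0.08 66 [0.49216128 0.073296  ] r 0.1251282355234149 deg 154.75117838562636 to hole 0.75621227648011
top 0.086 66 [0.4922444  0.07291545] r 0.12489111013529774 deg 154.8928184888409 to hole 0.7537401903261518
scene 0.072 90 [0.49108343 0.07929365] r 0.12875716901758347 deg 152.5412939929846 to hole 0.7947820352201438
scene 0.08 90 [0.49659182 0.07165974] r 0.12042371403337918 deg 154.5561501384182 to hole 0.7596161615282861
scene 0.086 90 [0.50072312 0.0659343 ] r 0.11428377053738636 deg 156.2585695267731 to hole 0.729903337951705
```

Emit:
play_rows --jaw '[70,70,70,70,70]' --delta_pos '[[16.4,-15.2,2.6],[16.4,-15.2,2.6],[16.4,-15.2,2.6],[16.4,-15.2,2.6],[16.4,-15.2,2.6]]' --turn '[[0,0,-2.41],[0,0,-2.41],[0,0,-2.41],[0,0,-2.41],[0,0,-2.41]]' --squeeze 60

```text
t: 1.72
position: [0.2551, -0.3238, 0.2181]
ee_rot: [0.0, 0.896, 0.443, 0.0]
ft_force: [0.7, 0.2, -0.5]
width: 0.816
grasp_force: 0.0
```

```bash
cat >> h.py <<'E'
from scipy.spatial.transform import Rotation as Ro
C=np.array([.6053,.0199])
def go(x,y,z,yaw):
    s=sense();q=s['ee_rot'];R=Ro.from_quat([q[1],q[2],q[3],q[0]])
    T=Ro.from_matrix(np.array([[np.cos(yaw),np.sin(yaw),0],[np.sin(yaw),-np.cos(yaw),0],[0,0,-1]]))
    d=R.inv().apply(np.array([x,y,z])-s['position'])
    print('t',round(s['t'],2),'pos',np.round(s['position'],4),'delta',np.round(d/.03,3),'turn',np.round((R.inv()*T).as_rotvec(),3),'F',np.round(s['ft_force'],1),'w',round(s['width']*85.4,1),'g',round(s['grasp_force'],1))
E
python3 -c "
from h import *
go(.492,.0733,.16,2.701)"
```

```text
t 1.72 pos [ 0.2551 -0.3238  0.2181] delta [15.313 -1.764  1.934] turn [ 0.     0.    -1.783] F [ 0.7  0.2 -0.5] w 69.7 g 0.0
```

Emit:
play_rows --jaw '[70,70,70,70,70]' --delta_pos '[[15.3,-1.76,1.9],[15.3,-1.76,1.9],[15.3,-1.76,1.9],[15.3,-1.76,1.9],[15.3,-1.76,1.9]]' --turn '[[0,0,-1.78],[0,0,-1.78],[0,0,-1.78],[0,0,-1.78],[0,0,-1.78]]'

```text
t: 2.13
position: [0.3622, -0.1467, 0.1928]
ee_rot: [0.001, 0.717, 0.697, 0.0]
ft_force: [0.5, -0.7, -0.7]
width: 0.822
grasp_force: 0.0
```

```bash
python3 -c "
from h import *
go(.492,.0733,.16,2.701)"
```

```text
t 2.13 pos [ 0.3622 -0.1467  0.1928] delta [7.448 4.124 1.094] turn [ 0.000e+00  1.000e-03 -1.157e+00] F [ 0.5 -0.7 -0.7] w 70.2 g 0.0
```

Emit:
play_rows --jaw '[60,60,60,60,60]' --delta_pos '[[7.45,4.12,1.1],[7.45,4.12,1.1],[7.45,4.12,1.1],[7.45,4.12,1.1],[7.45,4.12,1.1]]' --turn '[[0,0,-1.157],[0,0,-1.157],[0,0,-1.157],[0,0,-1.157],[0,0,-1.157]]'

```text
t: 2.55
position: [0.4682, 0.0311, 0.166]
ee_rot: [0.0, 0.467, 0.884, 0.0]
ft_force: [0.6, -1.5, 0.8]
width: 0.706
grasp_force: 0.0
```

```bash
python3 -c "
from h import *
go(.492,.0733,.13,2.701)"
```

```text
t 2.55 pos [0.4682 0.0311 0.166 ] delta [0.715 1.446 1.199] turn [ 0.     0.001 -0.532] F [ 0.6 -1.5  0.8] w 60.3 g 0.0
```

Emit:
play_rows --jaw '[60,60,60,60,60]' --delta_pos '[[0.72,1.45,1.2],[0.72,1.45,1.2],[0.72,1.45,1.2],[0.72,1.45,1.2],[0.72,1.45,1.2]]' --turn '[[0,0,-0.532],[0,0,-0.532],[0,0,-0.532],[0,0,-0.532],[0,0,-0.532]]'

```text
t: 2.97
position: [0.4914, 0.0717, 0.1296]
ee_rot: [-0.0, 0.217, 0.976, -0.0]
ft_force: [0.1, 0.0, -0.0]
width: 0.706
grasp_force: 0.0
```

```bash
python3 -c "
from h import *
f=grab_frame('wrist');cv2.imwrite('pics/w1.png',f['img'][:,:,::-1])
for z in (.074,.08,.086):
  for k in knob(f,z): print(z,k)
print(f['img'].shape)
go(.492,.0733,.074,2.701)"
```

```text
0.074 (np.int32(1930), array([322.19896373, 265.41761658]), array([0.49306918, 0.0739016 ]))
0.08 (np.int32(1930), array([322.19896373, 265.41761658]), array([0.49069648, 0.07491824]))
0.086 (np.int32(1930), array([322.19896373, 265.41761658]), array([0.48832379, 0.07593489]))
(480, 640, 3)
t 3.02 pos [0.4915 0.0715 0.1298] delta [0.009 0.063 1.86 ] turn [-0. -0. -0.] F [-0.2 -0.1 -0.7] w 60.1 g 0.0
```

View pics/w1.png

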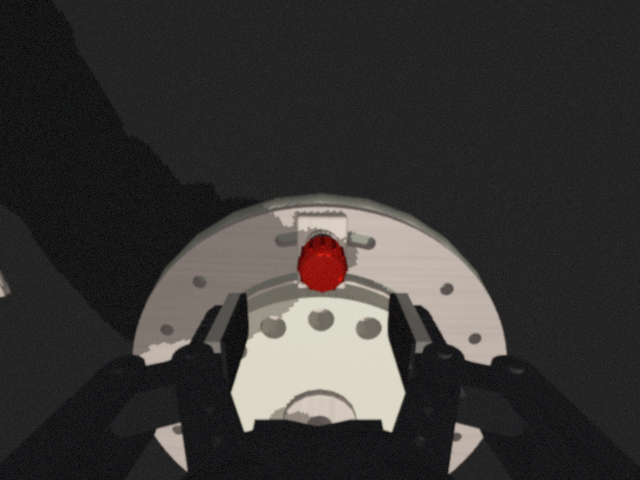

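The wrist view shows the knob at (322,265), centred between the jaws and on the lug. It agrees with the top-camera position to about 1.5 mm, so I'll descend.

Emit:
play_rows --jaw '[60,60,60,45,34]' --delta_pos '[[0.01,0.07,0.7],[0.01,0.07,1.4],[0.01,0.07,2.02],[0.01,0.07,2.02],[0.01,0.07,2.02]]' --turn '[[0,0,0],[0,0,0],[0,0,0],[0,0,0],[0,0,0]]'

```text
t: 3.43
position: [0.4914, 0.0731, 0.0691]
ee_rot: [-0.001, 0.222, 0.975, -0.0]
ft_force: [0.1, 0.0, -0.1]
width: 0.429
grasp_force: 0.0
```

Emit:
play_rows --jaw '[24,20,20,20,20]' --delta_pos '[[0,0,0],[0,0,0],[0,0,0],[0,0,0],[0,0,0]]' --turn '[[0,0,0],[0,0,0],[0,0,0],[0,0,0],[0,0,0]]' --squeeze 60

```text
t: 3.85
position: [0.4926, 0.0732, 0.0705]
ee_rot: [0.001, 0.222, 0.975, 0.0]
ft_force: [-2.9, 1.5, 7.6]
width: 0.281
grasp_force: 59.6
```

```bash
python3 -c "
from h import *
go(.492,.0733,.069,2.701)"
```

```text
t 3.85 pos [0.4926 0.0732 0.0705] delta [ 0.02  -0.007  0.05 ] turn [ 0.001  0.001 -0.006] F [-2.9  1.5  7.6] w 24.0 g 59.6
```

Emit:
play_rows --jaw '[20,20,20,20,20]' --delta_pos '[[0,0,-0.1],[0,0,-0.2],[0,0,-0.3],[0,0,-0.4],[0,0,-0.4]]' --turn '[[0,0,0],[0,0,0],[0,0,0],[0,0,0],[0,0,0]]'

```text
t: 4.27
position: [0.4925, 0.0732, 0.0819]
ee_rot: [0.0, 0.222, 0.975, 0.0]
ft_force: [4.0, 0.6, -10.2]
width: 0.279
grasp_force: 59.4
```

```bash
python3 -c "
from h import *
go(.492,.0733,.081,2.701)
F=grab_frame('top')
for a,p,q in knob(F,.09): print(a,p,q,q-C,np.hypot(*(q-C)))
f=grab_frame('wrist');cv2.imwrite('pics/w2.png',f['img'][:,:,::-1])
"
```

```text
t 4.27 pos [0.4925 0.0732 0.0819] delta [ 0.016 -0.003  0.029] turn [ 0.     0.001 -0.006] F [  4.    0.6 -10.2] w 23.8 g 59.4
290 [111.01034483 183.55862069] [0.7326106  0.47760208] [0.1273106  0.45770208] 0.47507807872799573
41 [514.41463415 306.17073171] [ 0.43206983 -0.41252958] [-0.17323017 -0.43242958] 0.4658369151276993
```

View pics/w2.png

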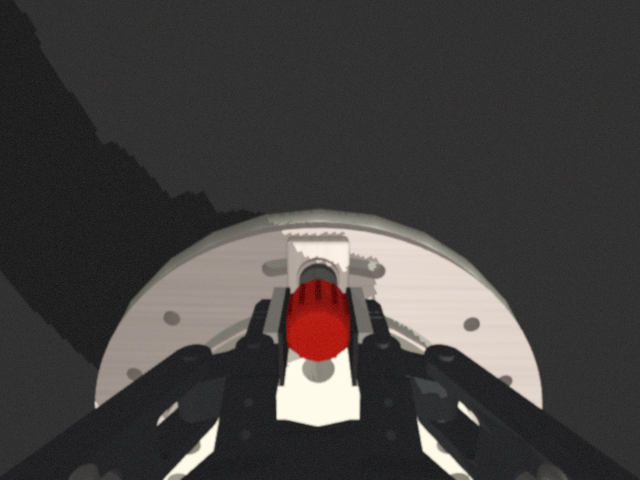

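The wrist view shows the knob at (318,320), gripped, with steel pin showing above the sleeve. The force is −10 N, which fits the spring, so the pin is drawn. Now the arc.

Emit:
play_rows --jaw '[20,20,20,20,20]' --delta_pos '[[-0.008,-0.25,0],[-0.03,-0.5,0],[-0.067,-0.746,0],[-0.12,-0.99,0],[-0.186,-1.231,0]]' --turn '[[0,0,-0.06],[0,0,-0.12],[0,0,-0.18],[0,0,-0.24],[0,0,-0.3]]'

```text
t: 4.78
position: [0.4816, 0.0373, 0.0814]
ee_rot: [0.0, 0.072, 0.997, 0.0]
ft_force: [6.4, 1.5, -11.2]
width: 0.285
grasp_force: 59.6
```

```bash
cat >> h.py <<'E'
def st(ph,z,R=.1247):
    s=sense();d=np.array(s['position'])[:2]-C;th=np.arctan2(d[1],d[0])%(2*np.pi);q=s['ee_rot']
    F=s['ft_force'];tn=-F[0]*np.sin(th)+F[1]*np.cos(th);ra=F[0]*np.cos(th)+F[1]*np.sin(th)
    print('r',np.hypot(*d).round(4),'phi',round(th-2.701,4),'z',s['position'][2].round(4) if hasattr(s['position'][2],'round') else s['position'][2],'Ft',round(tn,1),'Fr',round(ra,1))
    a=2.701+ph; go(C[0]+R*np.cos(a),C[1]+R*np.sin(a),z,a)
E
python3 -c "
from h import *
st(.54,.0819)"
```

```text
r 0.1249 phi 0.3008 z 0.0814 Ft -2.4 Fr -6.1
t 4.78 pos [0.4816 0.0373 0.0814] delta [-0.13  -0.984 -0.018] turn [ 0.     0.001 -0.243] F [  6.4   1.5 -11.2] w 24.3 g 59.6
```

Emit:
play_rows --jaw '[20,20,20,20,20]' --delta_pos '[[-0.016,-0.25,0],[-0.045,-0.5,0],[-0.087,-0.746,0],[-0.145,-0.99,0],[-0.216,-1.231,0]]' --turn '[[0,0,-0.06],[0,0,-0.12],[0,0,-0.18],[0,0,-0.24],[0,0,-0.3]]'

```text
t: 5.2
position: [0.482, 0.0001, 0.0812]
ee_rot: [-0.0, -0.078, 0.997, 0.001]
ft_force: [3.1, 4.0, -10.0]
width: 0.278
grasp_force: 59.6
```

```bash
python3 -c "
from h import *
st(.75,.0819)"
```

```text
r 0.1249 phi 0.5999 z 0.0812 Ft -3.5 Fr -3.7
t 5.2 pos [4.82e-01 1.00e-04 8.12e-02] delta [-0.055 -0.621 -0.024] turn [ 0.001 -0.    -0.153] F [  3.1   4.  -10. ] w 23.8 g 59.6
```

Emit:
play_rows --jaw '[20,20,20,20,20]' --delta_pos '[[-0.012,-0.24,0],[-0.03,-0.478,0],[-0.03,-0.478,0],[-0.03,-0.478,0.06],[-0.03,-0.478,0.12]]' --turn '[[0,0,-0.057],[0,0,-0.115],[0,0,-0.115],[0,0,-0.115],[0,0,-0.115]]'

```text
t: 5.62
position: [0.4852, -0.0139, 0.0777]
ee_rot: [-0.0, -0.133, 0.991, -0.0]
ft_force: [0.5, 0.2, 2.1]
width: 0.281
grasp_force: 61.0
```

```bash
python3 -c "
from h import *
st(.75,.0819)"
```

```text
r 0.1248 phi 0.7152 z 0.0777 Ft -0.1 Fr -0.6
t 5.62 pos [ 0.4852 -0.0139  0.0777] delta [-0.007 -0.144 -0.139] turn [-0.    -0.    -0.043] F [0.5 0.2 2.1] w 24.0 g 61.0
```

Emit:
play_rows --jaw '[28,28,28,28,28]' --delta_pos '[[0,0,0],[0,0,0],[0,0,0],[0,-0.04,0],[0,-0.08,0]]' --turn '[[0,0,0],[0,0,0],[0,0,0],[0,0,-0.01],[0,0,-0.02]]'

```text
t: 6.03
position: [0.4859, -0.016, 0.078]
ee_rot: [0.0, -0.144, 0.99, 0.0]
ft_force: [0.4, 2.0, -1.0]
width: 0.326
grasp_force: 1.2
```

```bash
python3 -c "
from h import *
st(.75,.0777)
f=grab_frame('wrist');print(knob(f,.09))"
```

```text
r 0.1247 phi 0.7324 z 0.078 Ft -1.8 Fr -0.9
t 6.03 pos [ 0.4859 -0.016   0.078 ] delta [ 0.    -0.073  0.011] turn [ 0.001  0.    -0.02 ] F [ 0.4  2.  -1. ] w 27.8 g 1.2
[(np.int32(4097), array([320.16866   , 320.16426654]), array([ 0.47989386, -0.0170673 ]))]
```

Emit:
play_rows --jaw '[28,28,28,28,28]' --delta_pos '[[0,-0.02,0],[0,-0.04,0],[0,-0.06,0],[0,-0.06,0],[0,-0.06,0]]' --turn '[[0,0,-0.005],[0,0,-0.01],[0,0,-0.015],[0,0,-0.015],[0,0,-0.015]]'

```text
t: 6.5
position: [0.4865, -0.0182, 0.0778]
ee_rot: [-0.0, -0.151, 0.989, -0.0]
ft_force: [-0.6, 0.0, -0.4]
width: 0.325
grasp_force: 0.0
```

```bash
python3 -c "
from h import *
st(.75,.0777)
f=grab_frame('wrist');print(knob(f,.09))"
```

```text
r 0.1248 phi 0.751 z 0.0778 Ft -0.2 Fr 0.5
t 6.5 pos [ 0.4865 -0.0182  0.0778] delta [-0.004  0.004  0.005] turn [-0.    -0.    -0.006] F [-0.6  0.  -0.4] w 27.8 g 0.0
[(np.int32(3771), array([319.44205781, 312.35136569]), array([ 0.47728589, -0.02070182]))]
```

The knob moved away from the camera (row 320→312, area 4097→3771) and the push force vanished, so the pin has dropped. I'll open, rise to the first wrist-view height and compare.

Emit:
play_rows --jaw '[60,60,60,60,60]' --delta_pos '[[0,0,0],[0,0,0],[0,0,0],[0,0,-0.87],[0,0,-1.73]]' --turn '[[0,0,0],[0,0,0],[0,0,0],[0,0,0],[0,0,0]]'

```text
t: 6.97
position: [0.4851, -0.0179, 0.1294]
ee_rot: [-0.002, -0.151, 0.989, 0.001]
ft_force: [1.0, -0.9, 0.1]
width: 0.701
grasp_force: 0.0
```

Emit:
play_rows --jaw '[60,60,60,60,60]' --delta_pos '[[0,0,0],[0,0,0],[0,0,0],[0,0,0],[0,0,0]]' --turn '[[0,0,0],[0,0,0],[0,0,0],[0,0,0],[0,0,0]]'

```text
t: 7.38
position: [0.4858, -0.018, 0.1289]
ee_rot: [-0.001, -0.151, 0.989, 0.0]
ft_force: [-0.4, 0.5, 0.4]
width: 0.701
grasp_force: 0.0
```

```bash
python3 -c "
from h import *
st(.75,.1298)
f=grab_frame('wrist');print(knob(f,.074));cv2.imwrite('pics/w3.png',f['img'][:,:,::-1])
a=cv2.imread('pics/w1.png')[180:320,240:400];b=f['img'][180:320,240:400,::-1]
cv2.imwrite('pics/cmp.png',cv2.resize(np.hstack([a,b]),None,fx=2.5,fy=2.5))"
```

```text
r 0.1254 phi 0.7476 z 0.1289 Ft -0.6 Fr 0.2
t 7.38 pos [ 0.4858 -0.018   0.1289] delta [-0.023 -0.01  -0.03 ] turn [ 0.001 -0.001 -0.006] F [-0.4  0.5  0.4] w 59.8 g 0.0
[(np.int32(1922), array([318.13891779, 266.82726327]), array([ 0.48688149, -0.0174789 ]))]
```

View pics/cmp.png

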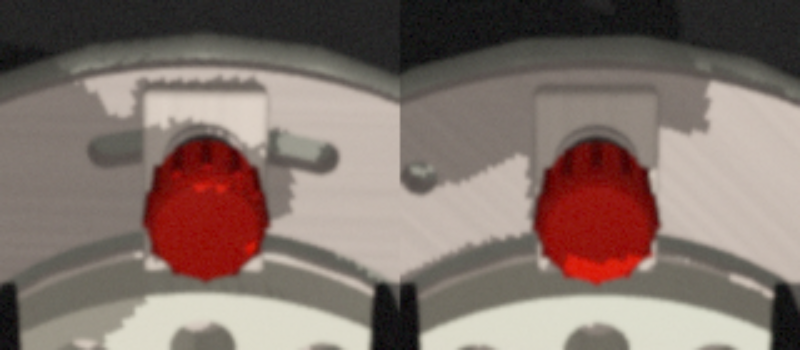

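Side by side, the knob-to-sleeve geometry in the new view (right) matches the home view. There is one hole on the left at one pitch and plain ring on the right, so this is the first station. I'll retreat, check the vials and hand in.

Emit:
play_rows --jaw '[60,60,60,60,60]' --delta_pos '[[0.3,0,-1],[0.8,0,-2],[1.5,0,-3],[2.5,0,-3.5],[3.5,0,-4]]' --turn '[[0,0,0],[0,0,0],[0,0,0],[0,0,0],[0,0,0]]'

```text
t: 7.85
position: [0.3856, -0.0496, 0.2505]
ee_rot: [0.0, -0.151, 0.988, -0.0]
ft_force: [-0.6, -0.9, 0.1]
width: 0.708
grasp_force: 0.0
```

Emit:
play_rows --jaw '[60,60,60,60,60]' --delta_pos '[[0,0,0],[0,0,0],[0,0,0],[0,0,0],[0,0,0]]' --turn '[[0,0,0],[0,0,0],[0,0,0],[0,0,0],[0,0,0]]'

```text
t: 8.27
position: [0.3865, -0.0492, 0.249]
ee_rot: [-0.001, -0.151, 0.988, 0.0]
ft_force: [0.6, 0.2, 0.1]
width: 0.7
grasp_force: 0.0
```

```bash
python3 -c "
from h import *
f=grab_frame('scene');c=f['img'][210:330,270:430,::-1]
cv2.imwrite('pics/end.png',cv2.resize(c,None,fx=4,fy=4,interpolation=cv2.INTER_CUBIC))
print(sense()['ft_force'],sense()['t'])"
```

```text
[-0.17311246  0.359402   -0.52805723] 8.3167
```

View pics/end.png

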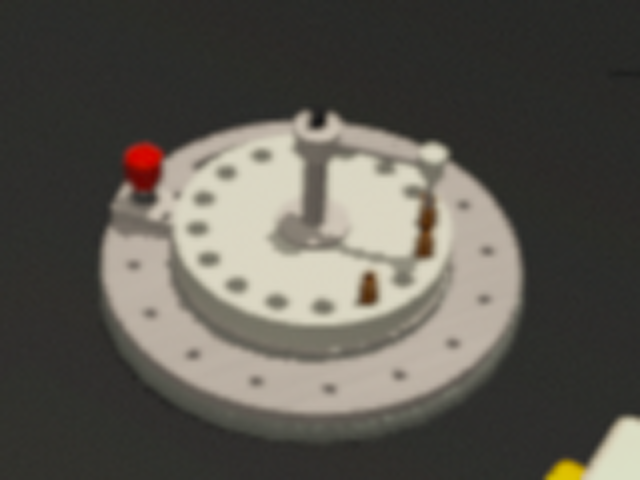

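The view shows three upright vials at (428,215), (425,243) and (369,288) and the knob down at (143,165), with the arm clear. Handing in.

```bash
python3 -c "
from station import job
print(job.hand_in())"
```

```text
the job is handed in; nothing more can be done
None
```

I drew the pin, swung the carousel anticlockwise by about 0.75 rad and let the pin drop home in the first station hole. The arm is clear, all three vials were standing upright in the last picture, and the job is handed in; no verdict was returned.

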